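# Hold the dust box shield at its index mark

### The arm

A 6-joint arm with a two-finger parallel gripper is mounted at the origin on the work surface. World frame = base frame: x ahead of the robot, y to its left, z up, the work surface at z = 0. Lengths are in m, angles in rad, forces in N, time in s.
With the tool pointing down it reaches from about 0.4 to 0.825 m from the base axis. Payload 7 kg.
Tool frame: the origin (TCP) lies midway between the tips of the shut fingers; the grasp point (between the pads) lies 19 mm behind it; z points along the fingers, x is the direction in which the jaws open and shut, and the axes are right-handed (so a half turn about z gives the same grasp; the last joint's range is limited). The gripper opens to 88 mm and grips with 3 to 60 N. Pads are 19 mm wide; open, the fingers measure 130 mm over their backs; the gripper's body (78 mm by 193 mm) begins 47 mm behind the grasp point.
Start: joints at [1.588, 0.359, 0.012, 0, -1.224, -0.288], TCP at [0.181, 0.65, 0.227] pointing down, gripper open.
Joint ranges: [-3.07, 3.07], [-1.43, 2.12], [-1.02, 1.25], [-3.03, 1.67], [-3.05, -0], [-3.03, 3.03]. Speed limits (rad/s): [2.39, 2.39, 3.01, 3.14, 3.14, 3.14].

### API

Orientations are given as [roll, pitch, yaw] about the fixed x, y, z axes, in that order (R = Rz(yaw) Ry(pitch) Rx(roll)).
In Python, from station import status, eyes, workorder gives the robot as it stands.
- The arm moves only by the shell command python3 -m jog 'ROWS' [OPENING] [FORCE]. ROWS is JSON, a list of rows, each a list of 6 numbers: the shift along the world's x, y, z in mm, then the turn, a rotation vector about the world's x, y, z in rad. A call has 1 to 12 rows; each row shifts and turns the pose as measured when the row begins; what a row does not reach is not made up. A row lasts 1/10 s, in which the tool goes at most 50 mm and 8.59 degrees, less where a joint would pass 70% of its speed; a pose out of reach is approached as far as the arm can. A call with a gripper value outside its range is refused whole. OPENING is the opening, from 0 (shut) to 1 (fully open), set as the call begins (- or left out, the last holds). The fingers move at their own pace and stop on an object; FORCE is the grip in N (left out, the last holds). Time passes only in rows, so rows that do not move let the fingers close. It gives the time, the measured TCP pose, the force and the opening at its end, in the units of the state.
- status.get_state(): the state, without advancing time (a new reading comes with each control period).
- eyes.grab_frame(name): name is "scene" or "side" or "wrist"; returns the picture (420x560x3 uint8, blue, green, red); there is no depth.
- eyes.calibration(name): a dict with "camera_matrix" (3x3 intrinsics, pixels), "cam_to_world" (4x4, takes a point from camera to world coordinates); the wrist camera has in their place "hand_eye" (4x4, takes a point from camera to tool coordinates, whose origin is the TCP and whose axes are the tool frame's). Camera axes: x right, y up, looking along -z (the intrinsics and any distortion apply to the point x, -y, -z); pixel columns grow to the right and rows downward; lengths in m; the calibration is good to about 2 mm. A picture is of the moment at which its call begins: read the wrist's pose just before it. calibration takes no time and is no camera call.
- workorder.job_done(): hands the job in, once; it reports no verdict.
The state is a dict: "t": time; "q": joint angles; "qd": joint speeds; "joint_efforts": joint torques, N m; "eef_pos": TCP position; "ee_rot": TCP orientation; "force": force on the tool from outside, world axes, zero at the start; "moment": the same for the moment, N m; "width": finger opening in m.
Only numpy, scipy, OpenCV 4.12 (cv2) and the standard library are available. Lean on these libraries where they do the work, as an engineer would, in place of code of your own. Each camera call takes 0.05 s, during which the arm holds its last target. There are 200 camera calls.

### The job

The clamp knob of the dust box's clear shield has come loose, so the shield drops shut by itself. Take the shield by its black bar handle, swing it up gently until its black pointer is in line with the red clip on the side quadrant, and finish still gripping the handle and holding the shield steady there, so that I can tighten the knob. Do not let the shield fall, do not shift the red clip, and leave the file block, ring clamp and pliers where they are.

Things in the scene. Friction and masses are not known exactly. Their poses are not given: they have to be found in the camera images.
- dustbox: grey sheet-metal dust box (filing hood), fixed to the bench, 300 mm deep (its x), 340 mm wide (its y), 210 mm high; origin at the centre of its underside; its open front faces its own -x. The clear shield slopes from the hinge on the roof's front edge (210 mm up) down to the front (110 mm up); a flat roof lies behind the hinge
- hinge (a point): middle of the shield's hinge axis, 50 mm behind (+x) and 210 mm above the box's origin; the axis runs along the box's y; axes as the box's
- shield (a joint): opening angle of the shield about the hinge, rad: 0 shut (sloping down to the front by 0.464 rad), growing as its front edge swings up, at most 1.25. The shield is a clear panel 230 mm long by 340 mm wide with aluminium edging, 0.35 to 0.8 kg with its handle; the hinge is nearly free, so it falls shut when let go
- handle (a point): black bar handle (handle_bar) on top of the shield near its front edge; origin at the bar's centre, y axis along the bar, z square to the shield. Round bar 12 mm thick, parallel to the hinge, 108 mm free between its two posts; its axis stands 40 mm off the shield's top face, 203 mm from the hinge axis. The shield ends 36 mm in front of the bar. The bar can turn between gripper pads as the shield swings
- pointer_tip (a point): tip of the black pointer arm that turns with the shield, beside the box on its -y side, 90 mm from the hinge axis; x axis points along the arm from the tip to the hinge axis
- index (a joint): angle at which the red clip is set on the quadrant, rad, on the same scale as shield: shield and clip are in line when the two values are equal. Drawn between 0.45 and 0.8
- index_tip (a point): inner tip of the red clip (22 x 16 x 12 mm) on the rim of the aluminium quadrant on the box's -y side, 97 mm from the hinge axis; x axis points from the tip to the hinge axis. Friction holds it; pushed, it would slide along the rim
- file_block: loose wooden block 85 x 58 x 62 mm with six needle files standing in it, 150 mm high in all; origin under its centre
- ring_clamp: loose wooden ring clamp with brass band lying on the bench, 140 x 36 x 29 mm, long along its x; origin on the bench under its band
- pliers: loose flat-nose pliers with red handles lying on the bench, 145 x 47 x 14 mm, long along their x; origin on the bench under the pivot

How it is judged:
By the outcome, as a careful person would: the job done as asked, in the order asked, and still so for the second after the job is handed in, while the arm keeps its last pose, push and grip.
It also fails if it takes over 35 s, if anything falls off the work surface, if the arm or the gripper's body presses on something with over 40 N, if the wrist force passes 120 N, or if a joint passes its speed limit or range.

## Working session

There is one attempt and no reset: what is moved stays moved. The work goes in short steps, Python scripts to look and compute and a shell command to move; the robot and the scene stay as the last step left them, time stands still between calls to the robot, and variables do not carry over. Pictures are saved under pics/ and viewed, about 8 in all and at most 12, crops included, and the job is handed in when it is done.

```bash
mkdir -p pics
python3 - <<'E'
from station import status, eyes
import cv2,numpy as np
print({k:np.round(v,3).tolist() for k,v in status.get_state().items()})
for n in("scene","side"):
    cv2.imwrite(f"pics/{n}0.png",eyes.grab_frame(n)); c=eyes.calibration(n); print(n,{k:(np.round(v,3).tolist() if not isinstance(v,str) else v) for k,v in c.items()})
print(eyes.calibration("wrist"))
E
```

```text
{'t': 0.0, 'q': [1.588, 0.359, 0.011, -0.0, -1.224, -0.288], 'qd': [0.0, 0.001, -0.001, -0.002, -0.0, -0.0], 'joint_efforts': [0.002, -58.272, 29.305, 6.997, 0.007, -0.0], 'eef_pos': [0.18, 0.65, 0.226], 'ee_rot': [-3.141, -0.002, -1.842], 'force': [-0.645, 0.966, -0.793], 'moment': [-0.016, 0.013, 0.009], 'width': 0.087}
scene {'camera_matrix': [[450.618, 0.0, 285.933], [0.0, 450.618, 208.544], [0.0, 0.0, 1.0]], 'cam_to_world': [[0.847, -0.314, 0.43, 1.04], [0.532, 0.487, -0.693, -0.762], [0.008, 0.815, 0.579, 0.756], [0.0, 0.0, 0.0, 1.0]]}
side {'camera_matrix': [[455.751, 0.0, 282.593], [0.0, 455.751, 212.362], [0.0, 0.0, 1.0]], 'cam_to_world': [[0.85, 0.297, -0.436, 0.169], [-0.527, 0.493, -0.693, -0.72], [0.009, 0.818, 0.575, 0.729], [0.0, 0.0, 0.0, 1.0]]}
{'camera_matrix': array([[313.99877284,   0.        , 275.6151989 ],
       [  0.        , 313.99877284, 205.43026153],
       [  0.        ,   0.        ,   1.        ]]), 'hand_eye': array([[ 9.99998903e-01, -1.43354886e-03,  3.71985794e-04,
        -9.54682320e-04],
       [-1.28881958e-03, -9.66064709e-01, -2.58296954e-01,
        -6.89701856e-02],
       [ 7.29643652e-04,  2.58296192e-01, -9.66065497e-01,
        -1.58676598e-01],
       [ 0.00000000e+00,  0.00000000e+00,  0.00000000e+00,
         1.00000000e+00]])}
```

View pics/scene0.png

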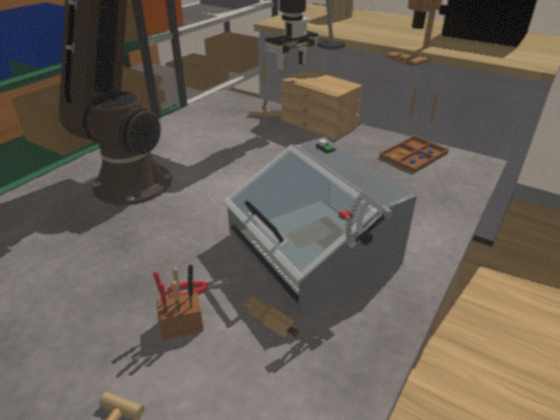

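View pics/side0.png

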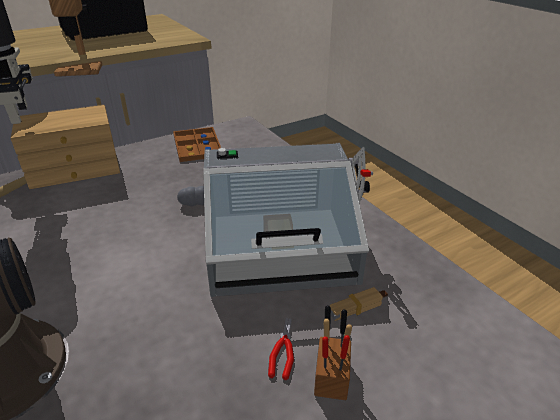

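The scene view shows the box at about (320,220), with the black bar from (247,205) to (282,240) and the red clip at (345,214). In the side view the bar runs (258,237)-(320,233) and the clip is at (366,173). I'll enlarge both.

Run:
```python
import cv2,numpy as np
a=cv2.imread("pics/scene0.png")[130:310,220:420]; b=cv2.imread("pics/side0.png")[135:300,195:395]
cv2.imwrite("pics/c1.png",cv2.resize(a,None,fx=4,fy=4,interpolation=cv2.INTER_CUBIC)[:600])
cv2.imwrite("pics/c2.png",cv2.resize(b,None,fx=4,fy=4,interpolation=cv2.INTER_CUBIC)[:600])
```

```text
(no output)
```

View pics/c1.png

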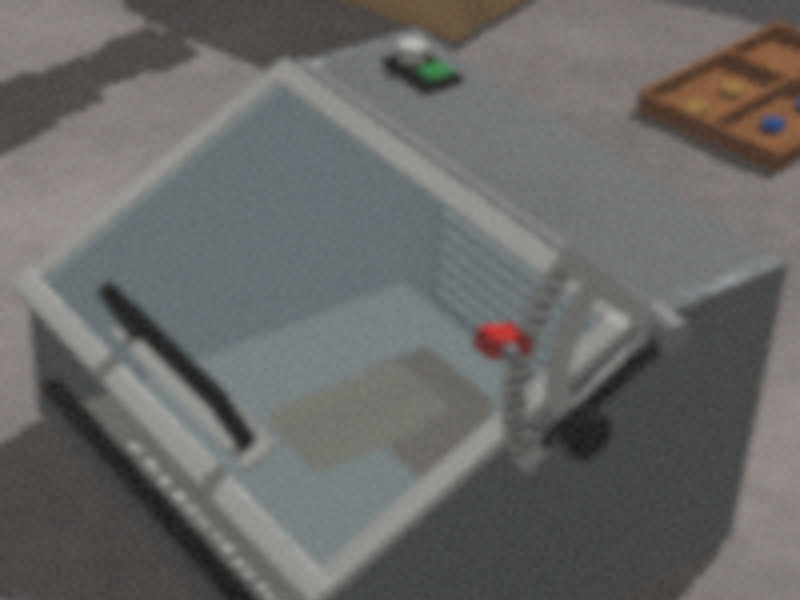

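View pics/c2.png

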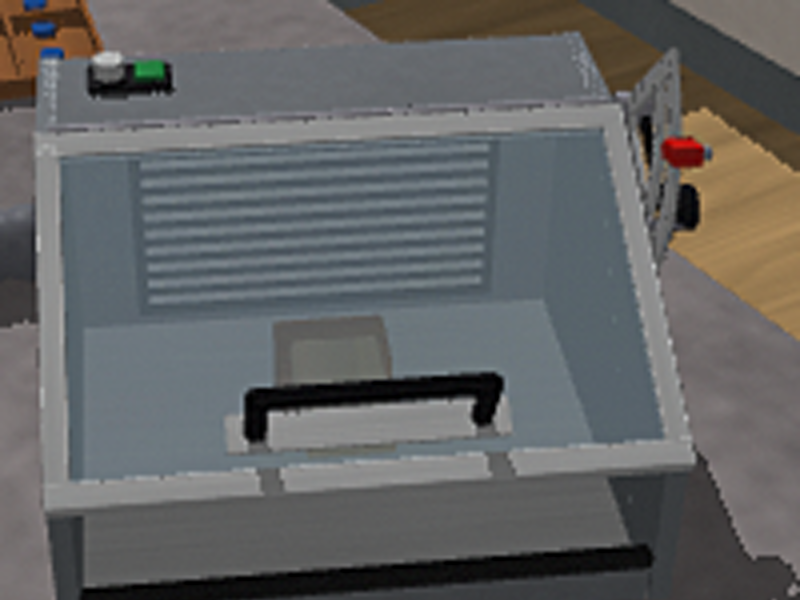

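```bash
cat > h.py <<'E'
from station import status, eyes
import cv2,numpy as np
from scipy.optimize import least_squares
from scipy.spatial.transform import Rotation as R
CAL={n:eyes.calibration(n) for n in("scene","side")}
def proj(n,P,cal=None):
    K=CAL[n]["camera_matrix"];T=CAL[n]["cam_to_world"]
    p=(np.atleast_2d(P)-T[:3,3])@T[:3,:3]
    return np.c_[K[0,0]*p[:,0]/-p[:,2]+K[0,2], K[1,1]*-p[:,1]/-p[:,2]+K[1,2]]
def box2w(b,P): 
    P=np.atleast_2d(P); c,s=np.cos(b[2]),np.sin(b[2])
    return np.c_[b[0]+c*P[:,0]-s*P[:,1], b[1]+s*P[:,0]+c*P[:,1], P[:,2]]
def w2box(b,P):
    return R.from_euler('z',-b[2]).apply(np.atleast_2d(P)-[b[0],b[1],0])
def tri(ps,pd):
    return least_squares(lambda X:np.r_[proj("scene",X)[0]-ps,proj("side",X)[0]-pd],[.6,.1,.15]).x
E
python3 - <<'E'
from h import *
S=lambda u,v:np.array([220+(u-1.5)/4,130+(v-1.5)/4]); D=lambda u,v:np.array([195+(u-1.5)/4,135+(v-1.5)/4])
th=.464
def sh(r,y,n=0): return [.05-r*np.cos(th)-n*np.sin(th),y,.21-r*np.sin(th)+n*np.cos(th)]
obs=[("scene",[.15,-.17,.21],S(780,265)),("side",[.15,-.17,.21],D(580,33)),("side",[.15,.17,.21],D(45,62)),
("side",sh(.203,0,.043),D(373,389)),("scene",sh(.203,0,.043),S(176,366)),
("scene",sh(.235,.17),S(25,280)),("side",sh(.237,.17),D(46,490)),("side",sh(.237,-.17),D(691,450)),("scene",sh(0,.17),S(285,65))]
f=lambda b:np.concatenate([proj(n,box2w(b,P))[0]-o for n,P,o in obs])
r=least_squares(f,[.6,.1,1.0],loss="soft_l1");b=r.x;print(b.round(4));print(f(b).reshape(-1,2).round(1))
for nm,a,c in(("bar",S(176,366),D(373,389)),("barL",S(105,290),D(248,397)),("barR",S(248,443),D(500,380)),("clip",S(502,340),D(684,152)),("black",S(585,430),D(688,205))):
    X=tri(a,c);q=w2box(b,X)[0];dx,dz=q[0]-.05,q[2]-.21
    print(nm,X.round(4),"box",q.round(4),"r",np.hypot(dx,dz).round(4),"ang",(np.arctan2(dz,-dx)+.464).round(3))
print("model bar",box2w(b,sh(.203,0,.043)))
E
```

```text
[0.6344 0.0328 1.1318]
[[ 4.5 -1.9]
 [ 0.2 -1.1]
 [-0.9 -2.3]
 [ 0.2  2.6]
 [-1.1 -3.8]
 [ 0.3  1.9]
 [ 0.   6.7]
 [ 0.3  5.4]
 [ 4.8 -1.6]]
bar [ 0.5741 -0.1006  0.1543] box [-0.1465 -0.0021  0.1543] r 0.2042 ang 0.188
barL [ 0.51   -0.0819  0.1667] box [-0.1568  0.0638  0.1667] r 0.2113 ang 0.257
barR [ 0.6385 -0.1249  0.1471] box [-0.1411 -0.0708  0.1471] r 0.2011 ang 0.146
clip [ 0.7656 -0.1014  0.2423] box [-0.0658 -0.1758  0.2423] r 0.1202 ang 0.736
black [ 0.803  -0.0713  0.1817] box [-0.0226 -0.1968  0.1817] r 0.0779 ang 0.092
model bar [[ 0.57034944 -0.10364087  0.15760525]]
```

Run:
```python
from h import *
for n in("scene","side","wrist"): print(n,{k:(v if k not in("camera_matrix","cam_to_world","hand_eye") else '') for k,v in eyes.calibration(n).items()})
T=CAL["scene"]["cam_to_world"];print(np.abs(T[:3,:3].T@T[:3,:3]-np.eye(3)).max(),np.linalg.det(T[:3,:3]))
print(proj("scene",[.18,.65,.226]),proj("side",[.18,.65,.226]))
print("base",proj("scene",[0,0,0]),proj("side",[0,0,0]))
b=[.6344,.0328,1.1318]
im=[]
for n,(x0,y0,x1,y1) in(("scene",(220,130,420,280)),("side",(195,135,395,285))):
    a=cv2.resize(cv2.imread(f"pics/{n}0.png")[y0:y1,x0:x1],None,fx=4,fy=4,interpolation=cv2.INTER_CUBIC)
    th=.464
    sh=lambda r,y,m=0:[.05-r*np.cos(th)-m*np.sin(th),y,.21-r*np.sin(th)+m*np.cos(th)]
    L=[[sh(0,.17),sh(0,-.17),sh(.239,-.17),sh(.239,.17),sh(0,.17)],[sh(0,.17),[.15,.17,.21],[.15,-.17,.21],sh(0,-.17)],[sh(.203,.06,.043),sh(.203,-.06,.043)],[[.15,-.17,.21],[.15,-.17,0],[-.15,-.17,0],[-.15,-.17,.11],[-.15,.17,.11]]]
    for P in L:
        p=(proj(n,box2w(b,P))-[x0,y0])*4+1.5
        cv2.polylines(a,[p.round().astype(np.int32)],False,(0,255,255),1)
    cv2.imwrite(f"pics/o_{n}.png",a); im.append(a)
```

```text
scene {'camera_matrix': '', 'cam_to_world': ''}
side {'camera_matrix': '', 'cam_to_world': ''}
wrist {'camera_matrix': '', 'hand_eye': ''}
2.220446049250313e-16 1.0000000000000004
[[291.09337057  65.42558948]] [[ 19.63107779 114.73862782]]
base [[132.52133322 182.63594918]] [[ -3.3356827  370.17435677]]
```

View pics/o_side.png

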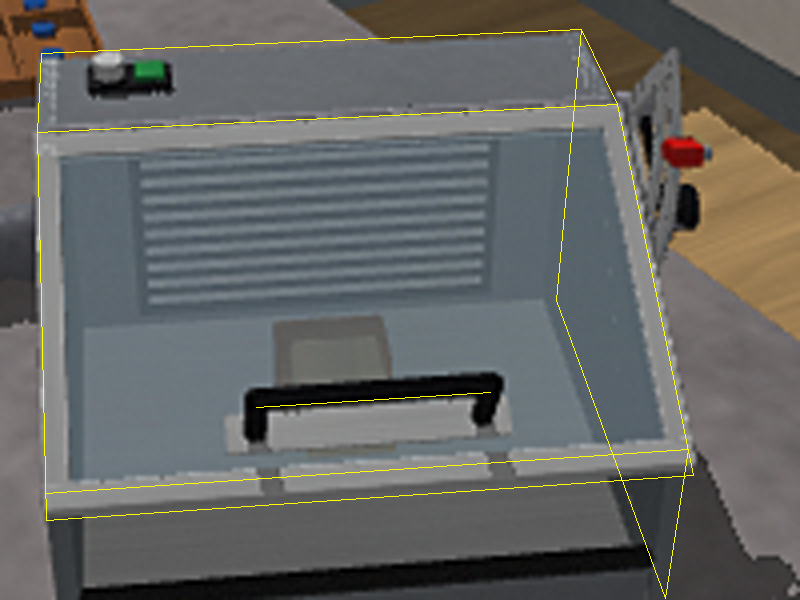

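The side overlay confirms the box fit at the roof and hinge to within about 1 px. The front edge and bar sit about 3 px higher than the model, so I'll move over the handle and check from near.

```bash
python3 -m jog '[[0,0,50,0,0,0],[0,0,50,0,0,0],[0,0,50,0,0,0],[0,0,30,0,0,0],[23,-44,0,0,0,-0.01],[23,-44,0,0,0,-0.01],[23,-44,0,0,0,-0.01],[23,-44,0,0,0,-0.01],[23,-44,0,0,0,-0.01],[23,-44,0,0,0,-0.01],[23,-44,0,0,0,-0.01],[23,-44,0,0,0,-0.01]]' 0.7; python3 -m jog '[[23,-44,0,0,0,-0.01],[23,-44,0,0,0,-0.01],[23,-44,0,0,0,-0.01],[23,-44,0,0,0,-0.01],[23,-44,0,0,0,-0.01],[23,-44,0,0,0,-0.01],[23,-44,0,0,0,-0.01],[23,-44,0,0,0,-0.01],[23,-44,0,0,0,0]]'
```

```text
t: 1.3
eef_pos: [0.3611, 0.2918, 0.4023]
ee_rot: [-3.14, -0.016, -1.918]
force: [1.6, 0.2, -0.4]
width: 0.0617
t: 2.2
eef_pos: [0.5638, -0.11, 0.4022]
ee_rot: [-3.14, -0.013, -1.999]
force: [0.9, 0.3, 1.2]
width: 0.0617
```

Run:
```python
from h import *
python=0
import json
cv2.waitKey
s=status.get_state(); im=eyes.grab_frame("wrist"); cv2.imwrite("pics/w1.png",im)
json.dump([np.array(s["eef_pos"]).tolist(),np.array(s["ee_rot"]).tolist()],open("pics/w1.json","w"))
cv2.imwrite("pics/w1b.png",cv2.resize(im,(800,600),interpolation=cv2.INTER_CUBIC)); print(s["q"])
```

```text
[ 0.15591681  0.13131647  0.09413425  0.01182775 -1.53957839  0.98677058]
```

View pics/w1b.png

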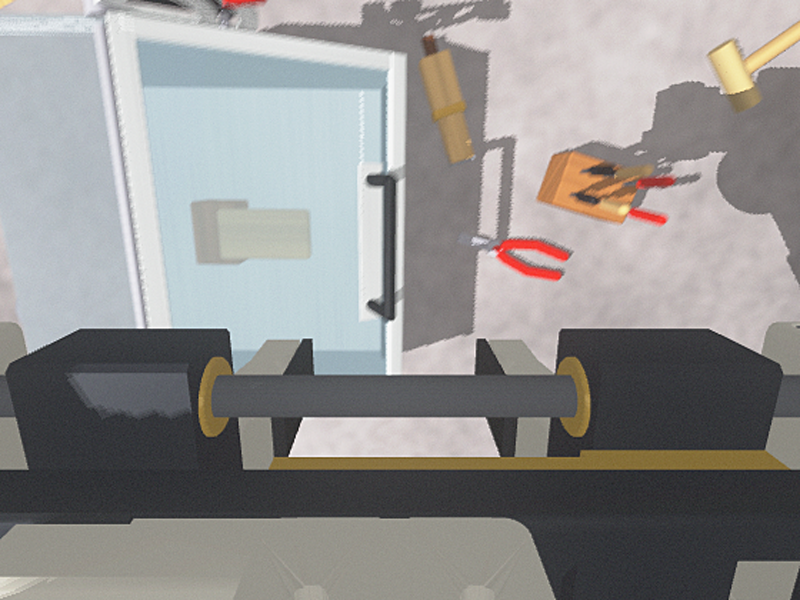

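The wrist view shows the bar at x≈388 from y=178 to 315 (800 px scale), directly ahead of the fingers. The ring clamp, file block and pliers lie in front of the box, and the clip is at the top edge.

```bash
cat >> h.py <<'E'
HE=eyes.calibration("wrist")["hand_eye"];KW=eyes.calibration("wrist")["camera_matrix"]
def wproj(pose,P):
    Rt=R.from_euler('xyz',pose[1]).as_matrix()
    p=((np.atleast_2d(P)-pose[0])@Rt-HE[:3,3])@HE[:3,:3]
    return np.c_[KW[0,0]*p[:,0]/-p[:,2]+KW[0,2],-KW[1,1]*p[:,1]/-p[:,2]+KW[1,2]]
def sh(r,y,m=0,th=.464): return np.array([.05-r*np.cos(th)-m*np.sin(th),y,.21-r*np.sin(th)+m*np.cos(th)])
E
python3 - <<'E'
from h import *
import json
pose=json.load(open("pics/w1.json"))
S=lambda u,v:np.array([220+(u-1.5)/4,130+(v-1.5)/4]); D=lambda u,v:np.array([195+(u-1.5)/4,135+(v-1.5)/4]); W=lambda u,v:np.array([u*.7-.15,v*.7-.15])
P3=lambda n,P:wproj(pose,P) if n=="wrist" else proj(n,P)
# bar: line midpoint X, direction yaw, half length from all three
e={"scene":(S(105,290),S(248,443)),"side":(D(248,392),D(500,378)),"wrist":(W(388,178),W(388,315))}
def g(p,cams):
    X,yaw,h=p[:3],p[3],p[4]; d=np.array([-np.sin(yaw),np.cos(yaw),0])*h
    return np.concatenate([np.r_[P3(n,X+d)[0]-(e[n][1] if n=="wrist" else e[n][0]),P3(n,X-d)[0]-(e[n][0] if n=="wrist" else e[n][1])] for n in cams])
for cams in(["scene","side","wrist"],["side","wrist"],["scene","wrist"]):
    r=least_squares(g,[.57,-.1,.155,1.13,.06],args=(cams,),loss="soft_l1");print(cams,r.x.round(4),g(r.x,cams).round(1))
obs=[("side",[.15,-.17,.21],D(580,33)),("side",[.15,.17,.21],D(45,62)),("side",sh(0,.17),D(38,133)),("side",sh(0,-.17),D(618,103))]
f=lambda b:np.concatenate([P3(n,box2w(b,P))[0]-o for n,P,o in obs])
r=least_squares(f,[.6,.1,1.]);b=r.x;print("box side only",b.round(4),f(b).round(1))
print("bar model w",box2w(b,sh(.203,0,.042)), "rel clip wrist", wproj(pose,box2w(b,[sh(0,-.17),sh(0,.17),sh(.239,-.17),sh(.239,.0)]))/.7)
E
```

```text
['scene', 'side', 'wrist'] [ 0.5695 -0.1087  0.1666  1.1472  0.0623] [  1.   -0.4  -5.6 -10.7   1.7   2.1  -0.2   1.1   0.    0.8  -0.6  -1.1]
['side', 'wrist'] [ 0.5695 -0.109   0.1703  1.1378  0.0612] [ 2.3  0.5 -0.5 -0.1 -0.2  0.8  0.1 -0.3]
['scene', 'wrist'] [ 0.5657 -0.1069  0.1403  1.1427  0.0658] [ 0.   7.2 -5.8 -1.2 -0.2  0.3 -0.4 -0.6]
box side only [0.6342 0.0292 1.1407] [ 0.3 -0.7 -0.9 -1.4  0.2  0.9  0.4  0.6]
bar model w [[ 0.57151996 -0.10746168  0.15671098]] rel clip wrist [[ 93.64229045  11.83904393]
 [158.36187631 445.79669188]
 [399.85217593  54.2305694 ]
 [398.66145869 237.63209202]]
```

```bash
python3 -m jog '[[0,-3,-32,0.045,-0.021,0],[0,-3,-32,0.045,-0.021,0],[0,-3,-32,0.045,-0.021,0],[-1,-4,-32,0.045,-0.021,0],[-1,-4,-32,0.045,-0.021,0],[0,0,0,0,0,0]]' 0.5
python3 - <<'E'
from h import *
import json
s=status.get_state(); im=eyes.grab_frame("wrist")
p=[np.array(s["eef_pos"]).tolist(),np.array(s["ee_rot"]).tolist()]
json.dump(p,open("pics/w2.json","w"))
Rt=R.from_euler('xyz',p[1]).as_matrix();bar=np.array([.5705,-.108,.162]); print("tool axes",Rt.round(3).tolist(),"bar in tool",((bar-p[0])@Rt).round(4),"need [0,?,-.019]")
by=np.array([-np.sin(1.14),np.cos(1.14),0])
for z in(.157,.17): print(wproj(p,[[.5705,-.108,z]+by*.06,[.5705,-.108,z]-by*.06])/.7)
cv2.imwrite("pics/w2.png",cv2.resize(im,(800,600),interpolation=cv2.INTER_CUBIC))
E
```

```text
t: 2.85
eef_pos: [0.5629, -0.1366, 0.2312]
ee_rot: [3.137, 0.24, -2.012]
force: [-0.5, 0.3, 0.0]
width: 0.0437
tool axes [[-0.415, -0.905, 0.098], [-0.878, 0.426, 0.216], [-0.237, 0.004, -0.971]] bar in tool [-0.0118  0.005   0.0741] need [0,?,-.019]
[[378.35429676 408.68615502]
 [374.22197357 200.90645635]]
[[372.10178986 420.16106019]
 [366.85611651 202.53076309]]
```

View pics/w2.png

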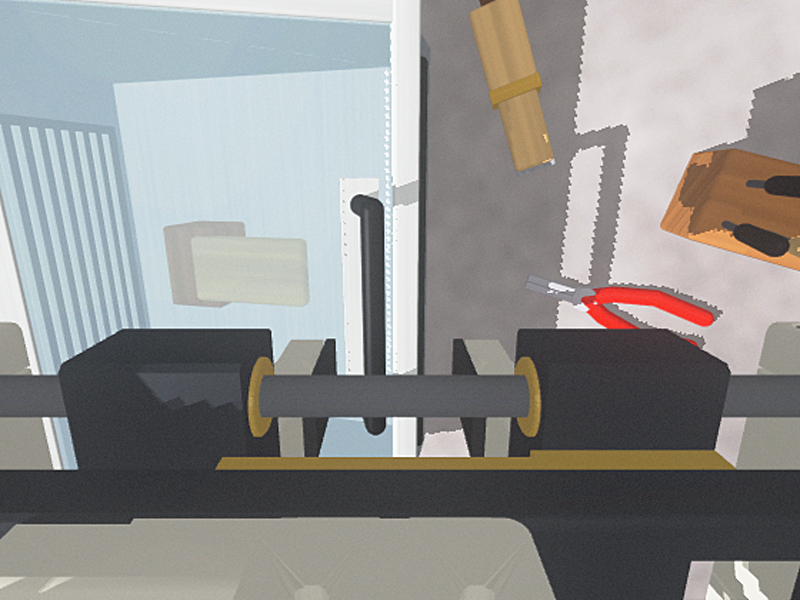

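The bar runs from (368,200) to (375,428), between the fingers but a little left of centre. That matches z≈0.16. I'll shift sideways and then go down along the tool axis.

```bash
python3 -m jog '[[1,14,3,0,0,0],[0,0,0,0,0,0],[2,4,-18,0,0,0],[2,4,-18,0,0,0],[2,4,-18,0,0,0],[2,4,-18,0,0,0]]'
python3 - <<'E'
from h import *
s=status.get_state();Rt=R.from_euler('xyz',s["ee_rot"]).as_matrix()
for z in(.157,.16,.165): print(((np.array([.5713,-.106,z])-s["eef_pos"])@Rt).round(4))
print((np.array([.5732,-.102,.1416])-s["eef_pos"]).round(4))
E
```

```text
t: 3.5
eef_pos: [0.581, -0.1029, 0.1765]
ee_rot: [-3.121, 0.239, -1.999]
force: [1.1, 1.0, -0.2]
width: 0.0435
[0.0113 0.0079 0.0172]
[0.0106 0.0078 0.0143]
[0.0094 0.0077 0.0094]
[-0.0078  0.0009 -0.0349]
```

```bash
python3 -m jog '[[-11,-5,0,0,0,0],[0,0,0,0,0,0],[0,0,0,0,0,0]]'
python3 - <<'E'
from h import *
s=status.get_state();print((np.array([.5732,-.102,.1416])-s["eef_pos"]).round(4))
Rt=R.from_euler('xyz',s["ee_rot"]).as_matrix();print(((np.array([.5713,-.106,.16])-s["eef_pos"])@Rt).round(4))
E
```

```text
t: 3.8
eef_pos: [0.5705, -0.1055, 0.1785]
ee_rot: [-3.119, 0.239, -1.994]
force: [0.1, 0.5, 0.1]
width: 0.0438
[ 0.0027  0.0035 -0.0369]
[ 0.0045 -0.0005  0.018 ]
```

```bash
python3 -m jog '[[1,1,-13,0,0,0],[1,1,-13,0,0,0],[0,0,-11,0,0,0],[0,0,0,0,0,0],[0,0,0,0,0,0]]'
python3 - <<'E'
from h import *
s=status.get_state();print((np.array([.5732,-.102,.1416])-s["eef_pos"]).round(4))
Rt=R.from_euler('xyz',s["ee_rot"]).as_matrix();print(((np.array([.5713,-.106,.16])-s["eef_pos"])@Rt).round(4))
im=eyes.grab_frame("wrist");cv2.imwrite("pics/w3.png",cv2.resize(im[130:340,130:410],(800,600),interpolation=cv2.INTER_CUBIC))
E
```

```text
t: 4.3
eef_pos: [0.5738, -0.1034, 0.1407]
ee_rot: [-3.116, 0.24, -1.993]
force: [0.4, -0.5, 0.2]
width: 0.0438
[-0.0006  0.0014  0.0009]
[-0.0012  0.0007 -0.0196]
```

View pics/w3.png

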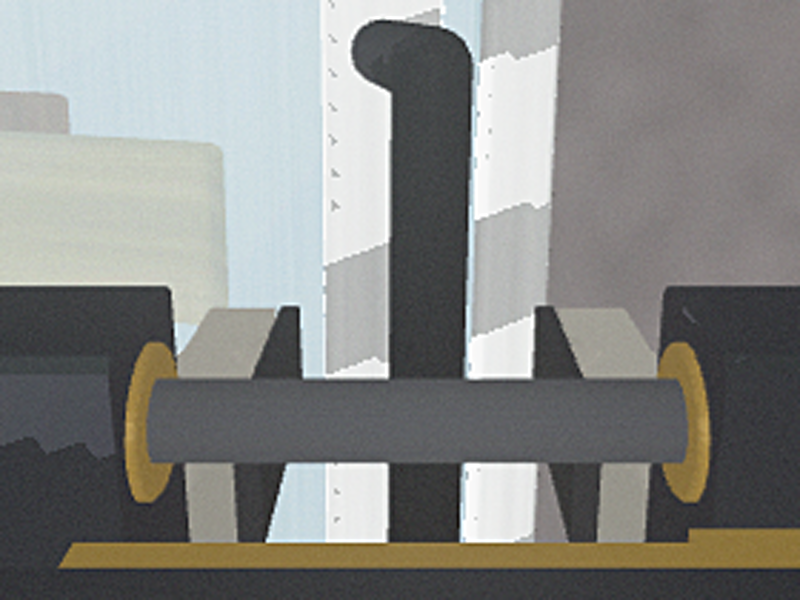

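The bar (centre u≈428) lies between the pads (middle ≈418), about 1 mm off. I'll close.

```bash
python3 -m jog '[[0,0,0,0,0,0],[0,0,0,0,0,0],[0,0,0,0,0,0],[0,0,0,0,0,0],[0,0,0,0,0,0],[0,0,0,0,0,0],[0,0,0,0,0,0]]' 0 40
python3 - <<'E'
from h import *
s=status.get_state();print(s["moment"])
Rt=R.from_euler('xyz',s["ee_rot"]).as_matrix();g=np.array(s["eef_pos"])-.019*Rt[:,2]
b=[.6342,.0292,1.1407];q=w2box(b,g)[0];d=[q[0]-.05,q[2]-.21]
print("grasp pt",g.round(4),"box",q.round(4),"r",np.hypot(*d),"ang raw",np.arctan2(d[1],-d[0]))
E
```

```text
t: 5.05
eef_pos: [0.5736, -0.105, 0.1412]
ee_rot: [-3.115, 0.238, -1.993]
force: [0.1, -0.2, -0.2]
width: 0.0108
[-0.74406691  0.36000802 -0.03559555]
grasp pt [ 0.5713 -0.1089  0.1597] box [-0.1517 -0.0004  0.1597] r 0.20792584540670012 ang raw -0.24438065559337507
```

Gripped: the width is right, and the measured radius of 208 mm and angle agree with the model. Next I'll compute arc rows about the hinge.

```bash
cat > arc.py <<'E'
from h import *
import sys
b=[.6342,.0292,1.1407];RR=.2079;A0=-.2444;by=np.array([-np.sin(b[2]),np.cos(b[2]),0])
def now():
    s=status.get_state();Rt=R.from_euler('xyz',s["ee_rot"]).as_matrix();g=np.array(s["eef_pos"])-.019*Rt[:,2]
    q=w2box(b,g)[0];d=[q[0]-.05,q[2]-.21];a=np.arctan2(d[1],-d[0])-A0
    print("t",s["t"],"a %.4f r %.4f y %.4f"%(a,np.hypot(*d),q[1]),"F",np.round(s["force"],1),"M",np.round(s["moment"],2),"w",round(float(s["width"]),4),"qd",np.abs(s["qd"]).max().round(3))
    return s,Rt,a
def plan(n,da,k=.5):
    s,Rt,a=now();p=np.array(s["eef_pos"])
    for i in range(n):
        a+=da;Rt=R.from_rotvec(by*da*k).as_matrix()@Rt
        g=box2w(b,[.05-RR*np.cos(a+A0),0,.21+RR*np.sin(a+A0)])[0]
        t=g+.019*Rt[:,2];print(((t-p)*1000).round(1).tolist(),(by*da*k).round(4).tolist());p=t
if __name__=="__main__": plan(int(sys.argv[1]),float(sys.argv[2]))
E
python3 arc.py 8 0.03
```

```text
t 5.05 a 0.0000 r 0.2079 y -0.0004 F [ 0.1 -0.2 -0.2] M [-0.74  0.36 -0.04] w 0.0108 qd 0.002
[-1.1, -1.3, 6.0] [-0.0136, 0.0063, 0.0]
[-0.6, -1.4, 6.1] [-0.0136, 0.0063, 0.0]
[-0.6, -1.2, 6.1] [-0.0136, 0.0063, 0.0]
[-0.5, -1.0, 6.1] [-0.0136, 0.0063, 0.0]
[-0.4, -0.9, 6.2] [-0.0136, 0.0063, 0.0]
[-0.3, -0.7, 6.2] [-0.0136, 0.0063, 0.0]
[-0.2, -0.5, 6.2] [-0.0136, 0.0063, 0.0]
[-0.2, -0.4, 6.2] [-0.0136, 0.0063, 0.0]
```

```bash
python3 -m jog '[[-0.5,-0.7,3,-0.007,0.003,0],[-0.6,-1.4,6,-0.014,0.006,0],[-0.6,-1.2,6,-0.014,0.006,0],[-0.5,-1,6,-0.014,0.006,0],[-0.4,-0.9,6,-0.014,0.006,0]]'; python3 arc.py 10 0.03
```

```text
t: 5.55
eef_pos: [0.5711, -0.1105, 0.169]
ee_rot: [-3.114, 0.164, -1.994]
force: [3.3, 0.6, -5.8]
width: 0.0106
t 5.55 a 0.1370 r 0.2076 y -0.0004 F [ 3.3  0.6 -5.8] M [-0.97 -0.43 -0.21] w 0.0106 qd 0.221
[-0.8, -0.9, 6.1] [-0.0136, 0.0063, 0.0]
[-0.3, -0.6, 6.2] [-0.0136, 0.0063, 0.0]
[-0.2, -0.4, 6.2] [-0.0136, 0.0063, 0.0]
[-0.1, -0.3, 6.2] [-0.0136, 0.0063, 0.0]
[-0.0, -0.1, 6.2] [-0.0136, 0.0063, 0.0]
[0.0, 0.1, 6.2] [-0.0136, 0.0063, 0.0]
[0.1, 0.2, 6.2] [-0.0136, 0.0063, 0.0]
[0.2, 0.4, 6.2] [-0.0136, 0.0063, 0.0]
[0.3, 0.6, 6.2] [-0.0136, 0.0063, 0.0]
[0.3, 0.7, 6.1] [-0.0136, 0.0063, 0.0]
```

```bash
python3 -m jog '[[-0.6,-0.8,6.1,-0.014,0.006,0],[-0.3,-0.6,6.2,-0.014,0.006,0],[-0.2,-0.4,6.2,-0.014,0.006,0],[-0.1,-0.3,6.2,-0.014,0.006,0],[0,-0.1,6.2,-0.014,0.006,0],[0,0.1,6.2,-0.014,0.006,0],[0.1,0.2,6.2,-0.014,0.006,0],[0.2,0.4,6.2,-0.014,0.006,0],[0.3,0.6,6.2,-0.014,0.006,0]]'; python3 arc.py 10 0.03
```

```text
t: 6.45
eef_pos: [0.5716, -0.1101, 0.2296]
ee_rot: [-3.11, 0.017, -1.993]
force: [4.5, 2.0, -7.8]
width: 0.0108
t 6.45 a 0.4325 r 0.2067 y -0.0005 F [ 4.5  2.  -7.8] M [ 0.33 -1.43 -0.08] w 0.0108 qd 0.177
[-0.6, 0.0, 6.3] [-0.0136, 0.0063, 0.0]
[0.5, 1.1, 6.1] [-0.0136, 0.0063, 0.0]
[0.6, 1.2, 6.0] [-0.0136, 0.0063, 0.0]
[0.6, 1.4, 6.0] [-0.0136, 0.0063, 0.0]
[0.7, 1.5, 5.9] [-0.0136, 0.0063, 0.0]
[0.8, 1.7, 5.9] [-0.0136, 0.0063, 0.0]
[0.9, 1.9, 5.8] [-0.0136, 0.0063, 0.0]
[0.9, 2.0, 5.7] [-0.0136, 0.0063, 0.0]
[1.0, 2.2, 5.7] [-0.0136, 0.0063, 0.0]
[1.1, 2.3, 5.6] [-0.0136, 0.0063, 0.0]
```

```bash
python3 -m jog '[[0,0.5,6.2,-0.014,0.006,0],[0.5,1.1,6.1,-0.014,0.006,0],[0.6,1.2,6,-0.014,0.006,0],[0.6,1.4,6,-0.014,0.006,0],[0.4,0.8,3,-0.007,0.003,0],[0,0,0,0,0,0],[0,0,0,0,0,0],[0,0,0,0,0,0]]'
python3 - <<'E'
from arc import *
now()
a=eyes.grab_frame("scene");cv2.imwrite("pics/s2.png",a)
cv2.imwrite("pics/s2c.png",cv2.resize(a[165:265,310:410],(600,600),interpolation=cv2.INTER_CUBIC))
d=eyes.grab_frame("side");cv2.imwrite("pics/d2.png",d)
E
```

```text
t: 7.25
eef_pos: [0.5746, -0.1037, 0.2592]
ee_rot: [-3.108, -0.058, -1.993]
force: [4.7, 0.1, -7.3]
width: 0.0108
t 7.25 a 0.5815 r 0.2061 y -0.0006 F [ 4.7  0.1 -7.3] M [ 0.35 -1.52  0.01] w 0.0108 qd 0.003
```

View pics/s2c.png

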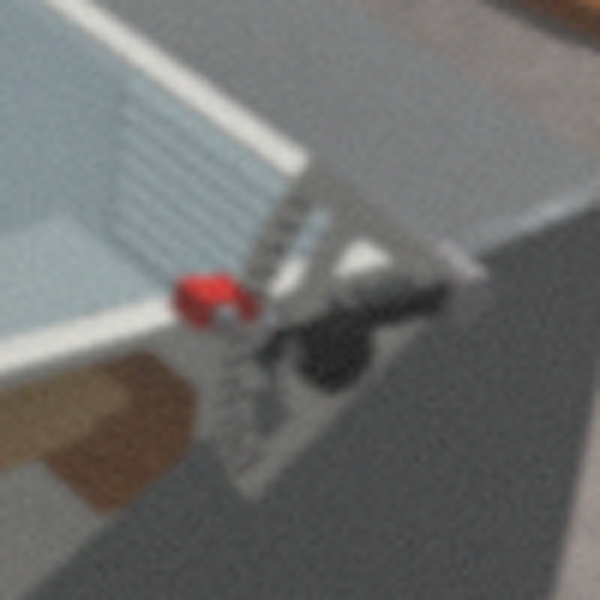

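The pointer arm runs from about (450,290) at the hinge to a tip at about (265,347). The red clip, centred about (215,300), is still above its line. I'll quantify the gap with the model.

Run:
```python
from arc import *
C=lambda P:((proj("scene",box2w(b,P))-[310,165])*6+2.5).round(0).tolist()
pt=lambda r,a,y:[.05-r*np.cos(a-.464),y,.21+r*np.sin(a-.464)]
print("rear corner",C([.15,-.17,.21]),"obs",(414.6-310)*6,(195.9-165)*6)
for y in(-.17,-.18,-.19,-.2): print(y,"hinge",C(pt(0,0,y)),"ptip",C(pt(.09,.58,y)),"clip108",[C(pt(.108,a,y))[0] for a in(.65,.7,.75,.8)])
cen={}
for n,f in(("scene","s2"),("side","d2"),("scene","scene0"),("side","side0")):
    im=cv2.imread(f"pics/{f}.png");h=cv2.cvtColor(im,cv2.COLOR_BGR2HSV)
    m=((h[...,0]<8)|(h[...,0]>172))&(h[...,1]>150)&(h[...,2]>90)
    x0,y0,x1,y1=(330,200,360,230) if n=="scene" else (350,160,385,190)
    v,u=np.nonzero(m[y0:y1,x0:x1]);cen[f]=np.array([u.mean()+x0,v.mean()+y0]);print(f,len(u),cen[f].round(2),"u",u.min()+x0,u.max()+x0,"v",v.min()+y0,v.max()+y0)
for a,c in(("s2","d2"),("scene0","side0")):
    X=tri(cen[a],cen[c]);q=w2box(b,X)[0];print(q.round(4),np.hypot(q[0]-.05,q[2]-.21),np.arctan2(q[2]-.21,.05-q[0])+.464)
    print("resid",proj("scene",X)-cen[a],proj("side",X)-cen[c])
# refit scene-only pixel bias using hinge/roof corners (scene0 readings)
```

```text
rear corner [[654.0, 178.0]] obs 627.6000000000001 185.40000000000003
-0.17 hinge [[453.0, 263.0]] ptip [[259.0, 321.0]] clip108 [[222.0, 314.0], [226.0, 300.0], [231.0, 286.0], [236.0, 271.0]]
-0.18 hinge [[473.0, 277.0]] ptip [[278.0, 336.0]] clip108 [[242.0, 329.0], [246.0, 315.0], [251.0, 301.0], [256.0, 286.0]]
-0.19 hinge [[493.0, 291.0]] ptip [[298.0, 352.0]] clip108 [[262.0, 345.0], [266.0, 331.0], [271.0, 316.0], [276.0, 302.0]]
-0.2 hinge [[514.0, 306.0]] ptip [[318.0, 367.0]] clip108 [[282.0, 361.0], [286.0, 347.0], [291.0, 332.0], [297.0, 318.0]]
s2 29 [344.76 213.24] u 341 349 v 212 215
d2 69 [365.3  172.64] u 360 370 v 169 176
scene0 32 [344.59 213.31] u 340 349 v 211 216
side0 64 [365.33 172.73] u 360 370 v 169 176
[-0.0643 -0.1726  0.2439] 0.11921341279711105 0.751918884158892
resid [[ 0.02249316 -0.0626656 ]] [[0.02272172 0.06926756]]
[-0.0647 -0.1725  0.2438] 0.11955480343954626 0.7507435354907981
resid [[ 0.02464706 -0.06863777]] [[0.02489235 0.07585775]]
```

Run:
```python
from arc import *
BI={"scene":np.array([-4.4,1.2]),"side":np.array([0,0.])}
def mask(n):
    f={"scene":"scene0","side":"side0"}[n];im=cv2.imread(f"pics/{f}.png").astype(float)
    x0,y0,x1,y1=(330,200,362,232) if n=="scene" else (350,158,385,190)
    c=cv2.resize(im[y0:y1,x0:x1],None,fx=4,fy=4,interpolation=cv2.INTER_CUBIC)
    r=(c[...,2]-c[...,:2].max(2));return np.clip(r/ (0.9*np.percentile(r,99)),0,1),(x0,y0)
M={n:mask(n) for n in CAL}
def hull(n,p):
    a,y,dr=p[:3];d=a-.464;e=np.array([-np.cos(d),0,np.sin(d)]);t=np.array([np.sin(d),0,np.cos(d)])
    P=[np.array([.05,y,.21])+e*(.097+dr+i)+t*k+np.array([0,j,0]) for i in(0,.022) for j in(-.008,.008) for k in(-.006,.006)]
    x0,y0=M[n][1];q=(proj(n,box2w(b,P))+BI[n]-[x0,y0])*4+1.5
    m=np.zeros(M[n][0].shape);cv2.fillConvexPoly(m,cv2.convexHull((q*16).round().astype(np.int32)),1,cv2.LINE_AA,4)
    return cv2.GaussianBlur(m,(0,0),2.5)
from scipy.optimize import minimize
for cams in(["side"],["scene"],["scene","side"]):
    best=None
    for a in(.6,.7,.8):
        for y in(-.172,-.18,-.188):
            r=minimize(lambda p:sum(((hull(n,[p[0],p[1]/10,0])-M[n][0])**2).sum() for n in cams),[a,y*10],method="Nelder-Mead",options=dict(initial_simplex=[[a,y*10],[a+.05,y*10],[a,y*10+.05]]))
            if best is None or r.fun<best.fun: best=r
    print(cams,best.x*[1,.1],best.fun,[(M[n][0]**2).sum() for n in cams])
pt=lambda r,a,y:[.05-r*np.cos(a-.464),y,.21+r*np.sin(a-.464)]
for y in(-.18,-.19): print("side tip",y,proj("side",box2w(b,[pt(.09,.58,y),pt(.09,.75,y),pt(.0,.75,y)])).round(1).tolist())
d=cv2.imread("pics/d2.png");cv2.imwrite("pics/d2c.png",cv2.resize(d[140:220,330:410],(640,640),interpolation=cv2.INTER_CUBIC))
```

```text
['side'] [ 0.72979872 -0.17591665] 459.4194003212835 [np.float64(957.2109858387803)]
['scene'] [ 0.75397339 -0.17436432] 479.934846392826 [np.float64(674.5402490326701)]
['scene', 'side'] [ 0.74457086 -0.17488682] 1013.0274530745781 [np.float64(674.5402490326701), np.float64(957.2109858387803)]
side tip -0.18 [[364.3, 176.1], [364.7, 169.5], [353.6, 160.8]]
side tip -0.19 [[368.7, 175.8], [369.2, 169.2], [357.8, 160.6]]
```

View pics/d2c.png

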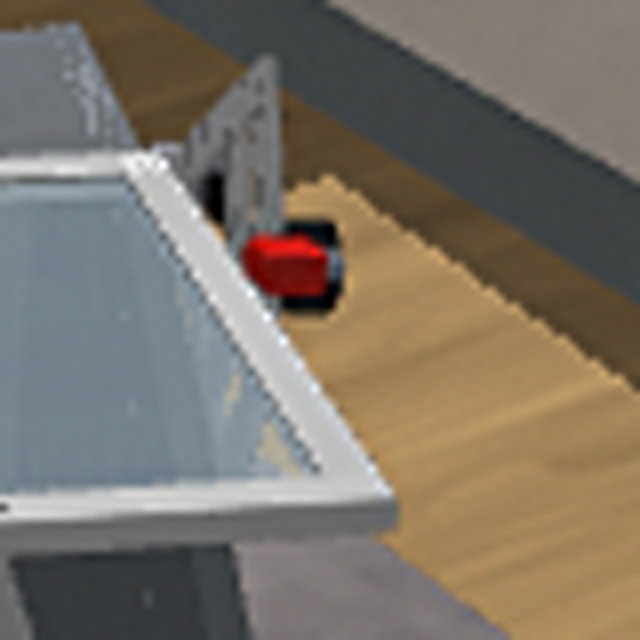

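The side view shows the clip (red, about (287,265)) in front of the black knob, with the pointer hidden behind. Clip fits: side 0.730, scene 0.754, joint about 0.743. I'll swing the last part slowly.

```bash
sed -i 's/RR=.2079/RR=.2065/' arc.py; python3 arc.py 6 0.0265
```

```text
t 7.35 a 0.5813 r 0.2062 y -0.0006 F [ 4.2  0.9 -7.4] M [ 0.31 -1.53  0.01] w 0.0106 qd 0.002
[0.0, 1.4, 5.3] [-0.012, 0.0055, 0.0]
[0.7, 1.6, 5.1] [-0.012, 0.0055, 0.0]
[0.8, 1.7, 5.1] [-0.012, 0.0055, 0.0]
[0.8, 1.8, 5.0] [-0.012, 0.0055, 0.0]
[0.9, 2.0, 4.9] [-0.012, 0.0055, 0.0]
[1.0, 2.1, 4.9] [-0.012, 0.0055, 0.0]
```

```bash
python3 -m jog '[[0.4,1,3,-0.008,0.004,0],[0.7,1.6,5.1,-0.012,0.005,0],[0.8,1.7,5.1,-0.012,0.005,0],[0.8,1.8,5,-0.012,0.005,0],[0.9,2,4.9,-0.012,0.005,0],[0.9,2,4.9,-0.012,0.005,0],[0.5,1,2.2,-0.006,0.003,0],[0,0,0,0,0,0],[0,0,0,0,0,0],[0,0,0,0,0,0]]'; python3 arc.py 1 0.01
```

```text
t: 8.35
eef_pos: [0.5794, -0.0934, 0.2875]
ee_rot: [-3.108, -0.141, -1.996]
force: [4.1, 0.2, -7.0]
width: 0.0111
t 8.35 a 0.7321 r 0.2056 y -0.0007 F [ 4.1  0.2 -7. ] M [ 0.56 -1.74  0.12] w 0.0111 qd 0.004
[-0.6, 0.3, 2.3] [-0.0045, 0.0021, 0.0]
```

Run:
```python
from arc import *
a=np.mean([eyes.grab_frame("scene").astype(float) for _ in range(8)],0)
d=np.mean([eyes.grab_frame("side").astype(float) for _ in range(4)],0)
np.save("pics/s3.npy",a);np.save("pics/d3.npy",d)
c=cv2.resize(np.clip(a[190:240,325:392]*1.4,0,255).astype(np.uint8),None,fx=11.94,fy=12,interpolation=cv2.INTER_CUBIC)
cv2.imwrite("pics/s3c.png",c);print(c.shape)
now()
```

```text
(600, 800, 3)
t 8.95 a 0.7331 r 0.2056 y -0.0007 F [ 4.9 -0.1 -7.8] M [ 0.44 -1.7   0.13] w 0.011 qd 0.001
```

View pics/s3c.png

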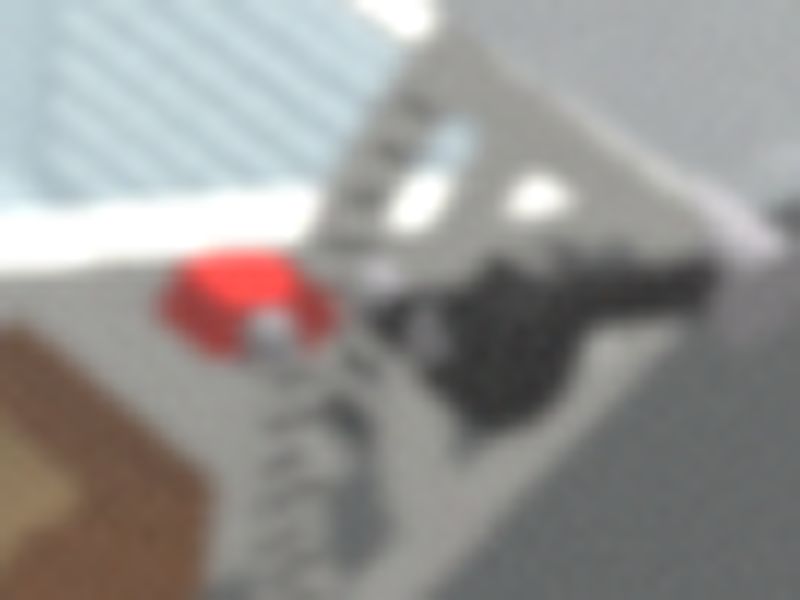

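Pointer arm runs (710,285) → tip (≈370,316); the red clip hull spans u 165–340, v 250–360, with its inner end at ≈(320,312), right ahead of the pointer's tip. I'll solve both in the model, using bias-corrected pixels.

Run:
```python
from arc import *
F=lambda u,v:np.array([(u+.5)/11.94-.5+325,(v+.5)/12-.5+190])-[-4.4,1.2]
pt=lambda r,a,y:[.05-r*np.cos(a-.464),y,.21+r*np.sin(a-.464)]
pr=lambda r,a,y:proj("scene",box2w(b,pt(r,a,y)))[0]
for o in((370,316),(362,316),(378,316)): 
    r=least_squares(lambda p:pr(.09,p[0],p[1])-F(*o),[.7,-.18]);print("tip",o,r.x.round(4))
# arm midline points fit: angle,y,radii free (two pts)
r=least_squares(lambda p:np.r_[pr(.09,p[0],p[1])-F(370,316),pr(p[2],p[0],p[1])-F(650,287)],[.7,-.18,.03]);print("line",r.x.round(4),r.cost)
for o in((252,305),):
    r=least_squares(lambda p:pr(.108,p[0],p[1])-F(*o),[.7,-.18]);print("clip centre",r.x.round(4))
# clip hull extents for candidates, in crop px
for a in(.70,.73,.76,.79):
  for y in(-.175,-.18):
    d=a-.464;e=np.array([-np.cos(d),0,np.sin(d)]);t=np.array([np.sin(d),0,np.cos(d)])
    P=[np.array([.05,y,.21])+e*(.097+i)+t*k+np.array([0,j,0]) for i in(0,.022) for j in(-.008,.008) for k in(-.006,.006)]
    q=proj("scene",box2w(b,P))+[-4.4,1.2];q=(q-[325,190])*12
    print(a,y,"u",q[:,0].min().round(),q[:,0].max().round(),"v",q[:,1].min().round(),q[:,1].max().round())
```

```text
tip (370, 316) [ 0.7676 -0.1853]
tip (362, 316) [ 0.7576 -0.1837]
tip (378, 316) [ 0.7774 -0.1868]
line [ 0.7677 -0.185   0.0207] 0.036691361558375615
clip centre [ 0.7496 -0.1761]
0.7 -0.175 u 143.0 325.0 v 261.0 390.0
0.7 -0.18 u 163.0 345.0 v 276.0 405.0
0.73 -0.175 u 149.0 331.0 v 245.0 371.0
0.73 -0.18 u 168.0 351.0 v 260.0 387.0
0.76 -0.175 u 154.0 337.0 v 230.0 352.0
0.76 -0.18 u 174.0 358.0 v 245.0 367.0
0.79 -0.175 u 160.0 344.0 v 214.0 333.0
0.79 -0.18 u 180.0 364.0 v 229.0 348.0
```

Within the scene camera, the pointer reads about 0.015 rad above the clip. Absolute estimates give clip 0.73–0.745 against shield 0.733. I'll ease down about 0.008 rad, settle, and take the last check.

```bash
python3 -m jog '[[-0.3,-0.6,-1.5,0,0,0],[0,0,0,0,0,0],[0,0,0,0,0,0],[0,0,0,0,0,0],[0,0,0,0,0,0]]'
python3 - <<'E'
from arc import *
now();a=eyes.grab_frame("side");s=eyes.grab_frame("scene");now()
v=np.hstack([a,s]);cv2.imwrite("pics/fin.png",cv2.resize(v,(800,300),interpolation=cv2.INTER_AREA))
for n,f,x0,y0,x1,y1 in(("scene",s,330,200,360,230),("side",a,350,160,385,190)):
    h=cv2.cvtColor(f,cv2.COLOR_BGR2HSV);m=((h[...,0]<8)|(h[...,0]>172))&(h[...,1]>150)&(h[...,2]>90)
    w,u=np.nonzero(m[y0:y1,x0:x1]);print(n,"clip",u.mean()+x0,w.mean()+y0)
E
```

```text
t: 9.45
eef_pos: [0.5791, -0.094, 0.2863]
ee_rot: [-3.108, -0.141, -1.996]
force: [4.5, -0.9, -6.9]
width: 0.0106
t 9.45 a 0.7254 r 0.2056 y -0.0007 F [ 4.5 -0.9 -6.9] M [ 0.44 -1.67  0.1 ] w 0.0106 qd 0.002
t 9.55 a 0.7254 r 0.2056 y -0.0006 F [ 4.8 -0.8 -8.2] M [ 0.47 -1.72  0.14] w 0.0107 qd 0.001
scene clip 344.7931034482759 213.3448275862069
side clip 367.3076923076923 171.30769230769232
```

View pics/fin.png

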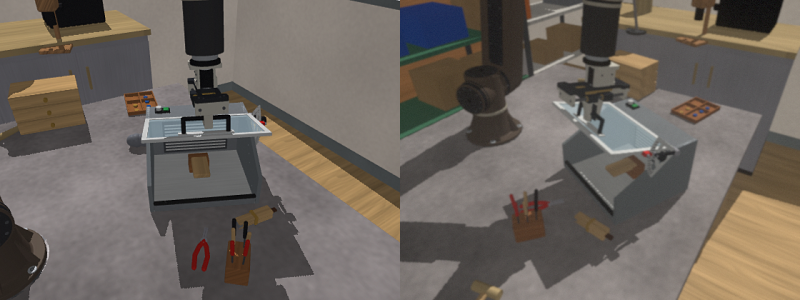

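The shield is held up in the gripper, and the block, clamp and pliers are where they were. The clip is unmoved in the scene camera; the shield edge now partly hides it from the side camera. I'm handing in.

```bash
python3 -c "
from station import workorder; print(workorder.job_done())"
```

```text
the job is handed in; nothing more can be done
None
```

I gripped the handle at 40 N and swung the shield up at about 0.3 rad/s. I handed in at about 9.6 s, with the gripper still holding the handle and the shield steady.

**Alignment:** By the arm's own pose the shield stands at about 0.725 rad. The cameras do not fully agree on where the clip is:
- Single-camera fits put the clip at 0.730 rad (side) and 0.754 rad (scene), and the fit to both gave 0.745 rad. The scene camera appears biased upward.
- Comparing pointer and clip directly in the scene view, the pointer read about 0.015 rad high, so I lowered the shield by 0.008 rad.
- I expect them to be in line to within about 0.02 rad. I could not check more finely, and I did not compare the two again up close after that last step.

**Force and steadiness:** The force readings stayed under about 10 N wherever I checked, and the pose was steady to the last reading.

**The clip and the loose items:** The clip had not moved in the scene camera (within 0.2 px). From the side, the raised shield's edge partly hid it, so that reading was off by about 2 px and could not be used. In the last pictures, the file block, ring clamp and pliers were where they started.

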